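# Level the lamp press bed and hold it down

## Robot

A 6-joint arm with a two-finger parallel gripper is mounted at the origin on the work surface. World frame = base frame: x ahead of the robot, y to its left, z up, the work surface at z = 0. Lengths are in m, angles in rad, forces in N, time in s.
With the tool pointing down it reaches from about 0.425 to 0.95 m from the base axis. Payload 3.5 kg.
Tool frame: the origin (TCP) lies on the centre line of the jaws, within the pads' length; the fingertips stand 8 mm ahead of it and the grasp point (between the pads) lies 11 mm behind it; z points along the fingers, y is the line along which they close (so a half turn about z gives the same grasp; the last joint's range is limited). The gripper opens to 85 mm and grips with 20 to 120 N. Pads are 22 mm wide; open, the fingers measure 114 mm over their backs; the gripper's body (76 mm by 85 mm) begins 54 mm behind the grasp point. The pads swing forward as they close: fully open they stand 13 mm farther back than shut.
Start: joints at [0.966, 0.286, 1.577, -0, 1.279, -0.15], TCP at [0.296, 0.606, 0.239] pointing down, gripper open.
Joint ranges: [-2.77, 2.77], [-0.9, 2.22], [0.21, 2.48], [-1.53, 4.67], [0.24, 2.81], [-2.84, 2.84]. Speed limits (rad/s): [2.79, 2.79, 3.14, 3.14, 3.14, 3.14].

## Interface

Orientations are given as a unit quaternion [x, y, z, w].
In Python, from plant import ctrl gives the robot as it stands. The module is installed in compiled form; this text tells all that it offers.
- The arm moves only by the tool send_rows, never from a script. Its argument "steps" is a list of rows, each a list of 5 numbers: the shift along the tool's x, y, z in m, then the turn about the tool's z in degrees, then the opening, from -1 (shut) to 1 (fully open). A call has 1 to 12 rows; each row is the pose to reach, as a shift and turn from the pose commanded when the call began, along the tool's axes at that moment; what a row does not reach only later rows make up. A row lasts 1/10 s, in which the tool goes at most 50 mm and 8.59 degrees, less where a joint would pass 70% of its speed; a pose out of reach is approached as far as the arm can. A call with a gripper value outside its range is refused whole. The fingers move at their own pace and stop on an object; "squeeze" is the grip in N (left out, the last holds). Time passes only in rows, so rows that repeat a pose let the fingers close. It gives the time, the measured TCP pose, the force, the opening and the grip force at its end, in the units of the state.
- ctrl.get_state(): the state, without advancing time (a new reading comes with each control period).
- ctrl.read_camera(name): name is "scene" or "top"; returns the picture (420x560x3 uint8, red, green, blue); there is no depth.
- ctrl.calibration(name): a dict with "intrinsics" (3x3 intrinsics, pixels), "k1" (the pictures are not rectified: a ray, as slopes to the right and down, at radius r is drawn at 1 + k1 r^2 times it, then the intrinsics apply), "extrinsics" (4x4, takes a point from world to camera coordinates). Camera axes: x right, y up, looking along -z (the intrinsics and any distortion apply to the point x, -y, -z); pixel columns grow to the right and rows downward; lengths in m; the calibration is good to about 2 mm. A picture is of the moment at which its call begins. calibration takes no time and is no camera call.
- ctrl.sign_off(): hands the job in; it is judged then, once.
The state is a dict: "time": time; "qpos": joint angles; "dq": joint speeds; "joint_efforts": joint torques, N m; "eef_pos": TCP position; "tcp_rot": TCP orientation; "contact_force": force on the tool from outside, world axes, zero at the start; "wrist_torque": the same for the moment, N m; "opening": opening from 0.0 (shut) to 1.0 (fully open); "finger_force": force on a finger pad.
Only numpy, scipy, OpenCV 4.12 (cv2) and the standard library are available. Lean on these libraries where they do the work, as an engineer would, in place of code of your own. Each camera call takes 0.05 s, during which the arm holds its last target. There are 200 camera calls.

## Task

First lift the small red-tipped lever on the press head fully up and leave it up, so that the ram is out of the copper cup. Then take the orange wing of the black adjuster at the end of the press, push it down to its stop and, keeping it pushed down, turn it until the red ball of the level rests wholly between the two black lines. Finish like that, still gripping the wing and pressing the adjuster down, without letting go; do not touch the bed, the cup or the level, and leave the lamp, spanner and spacer ring where they are.

Things in the scene. Friction and masses are not known exactly. Their poses are not given: they have to be found in the camera images.
- press: Green lever hand press, fixed. Origin: centre of its base's underside (200 mm in x, 340 in y, 26 high), z up. In its frame, mm: column at y = +142; head from y = +12 to +167, x -33 to +21, z 200 to 250; bed y -25 to +105, x -63 to +95, up to z = 70; level on the bed's +x edge, up to z = 95; adjuster at x = 0, y = -115.
- lever_ball (a point): Centre of the red ball grip, 20 mm in diameter, at the free end of the small lever on the press head. The lever is a thin steel rod (8 mm) that sticks out from the head towards the press's -x; the ball is 70 mm from the pivot. Free space beside and below it.
- lever_pivot (a point): Pivot of the head lever, on the press at x = -50, y = +66, z = 235 mm of its frame. The lever swings about the press's y axis, in the press's x-z plane.
- lever (a joint): Angle of the head lever, rad, 0 to 1.3. At 0 it points to the press's -x and 0.2 rad below level; at 1.3 (its stop) it points 1.1 rad above level. Growing = ball goes up. It stays where it is left (friction: about 4 N at the ball). It lifts the ram, which is clear of the cup above about 0.8.
- knob_grip (a point): Middle of the orange wing of the adjuster, on its turning axis (vertical within 2 degrees). The wing is 50 mm long (this point's x), 12 mm thick (its y), 26 mm high (13 mm above and below), and stands on a black disc of 64 mm diameter whose top is 13 mm below this point; fingertips beside the wing may push on the disc.
- knob: Adjuster: black disc and orange wing (see knob_grip). Clockwise from above makes the ball roll towards the column by 17 mm per rad (anticlockwise: away). From the start 0.5 to 2.1 rad clockwise are needed, with the adjuster pushed down; at least 2.2 rad are free. Friction 0.1 N m; it stays at its angle when let go. Turning does not change its height.
- rocker (a joint): Sprung rocker bar, under bed and adjuster, carrying both; it pivots at y = +100 mm and tells how far the adjuster is down: 0 up, 0.028 rad at its stop, where the adjuster is 6 mm lower. It springs up when let go: 2 N start it, 5 N hold it at the stop, some 5 N more with the wing held tight. Pushing it down rolls the ball 14 mm away from the column; the level counts only so (above 0.021).
- bed: Steel bed of the press, which tilts about the press's x direction (through y = +40 mm), with the copper cup (40 mm wide, 20 mm high, under the ram) and the ball level on it. Not to be touched.
- level_mid (a point): Middle of the level: a white channel 112 mm long with dark ends, on the bed's edge on the press's +x side. The point lies mid-way between the two black lines that cross the channel (30 mm apart), at the height of the ball's centre. Its y axis runs along the channel, + towards the column.
- ball_center (a point): Centre of the level's red ball, 18 mm in diameter, which rolls along the channel by gravity, in a shallow curve, towards the lower end, and settles within about 1.5 s of a change; it travels at most 41 mm to each side. It is centred when its y in level_mid's frame is 0.
- bulb_mid (a point): Frosted lamp with brass foot, 60 mm in diameter, 97 mm high, standing on its foot; point half-way up. Leave alone.
- spanner_mid (a point): Steel C-spanner lying flat, about 205 mm long along its x, 6 mm thick; point in its handle. Leave alone.
- spacer_mid (a point): Cream ceramic spacer ring lying flat, 60 mm outside, 36 mm inside, 14 mm high; point at its centre. Leave alone.

How it is judged:
By the outcome, as a careful person would: the job done as asked, in the order asked, and still so for the second after the job is handed in, while the arm keeps its last pose, push and grip.
It also fails if it takes over 58 s, if anything falls off the work surface, if the arm or the gripper's body presses on something with over 40 N, if the wrist force passes 120 N, or if a joint passes its speed limit or range.

## Working session

There is one attempt and no reset: what is moved stays moved. The work goes in short steps, Python scripts to look and compute and a tool call to move; the robot and the scene stay as the last step left them, time stands still between calls to the robot, and variables do not carry over. Pictures are saved under pics/ and viewed, at most 10 in all, crops included, and the job is handed in when it is done.

Besides the shell and the picture viewer there is one more tool, called after "Request:" as name([rows], argument=value, ...), one row to a line, values as JSON. send_rows: Moves the arm, as the interface text tells. Its arguments: {"type":"object","properties":{"steps":{"type":"array","items":{"type":"array","items":{"type":"number"}}},"squeeze":{"type":"number"}},"required":["steps"]}

```bash
mkdir -p pics
python3 - <<'E'
from plant import ctrl
import cv2
for n in("scene","top"):
    cv2.imwrite(f"pics/{n}0.png",ctrl.read_camera(n)[:,:,::-1])
    print(ctrl.calibration(n))
print(ctrl.get_state())
E
```

```text
{'intrinsics': array([[402.01155784,   0.        , 282.47351237],
       [  0.        , 402.01155784, 199.21084515],
       [  0.        ,   0.        ,   1.        ]]), 'k1': 0.01435781537444578, 'extrinsics': array([[-0.33798057,  0.9411001 ,  0.00998657,  0.27355372],
       [-0.57115212, -0.21353044,  0.79258438,  0.20608215],
       [ 0.74803368,  0.26217427,  0.60968046, -1.31568529],
       [ 0.        ,  0.        ,  0.        ,  1.        ]])}
{'intrinsics': array([[459.3351104 ,   0.        , 283.77238346],
       [  0.        , 459.3351104 , 203.12469526],
       [  0.        ,   0.        ,   1.        ]]), 'k1': -0.10106467034699669, 'extrinsics': array([[-0.02687802, -0.99954818,  0.01345357, -0.06109932],
       [ 0.98047254, -0.02373751,  0.19521815, -0.64069812],
       [-0.1948106 ,  0.01843793,  0.98066757, -0.86250707],
       [ 0.        ,  0.        ,  0.        ,  1.        ]])}
{'time': 0.1, 'qpos': array([ 9.66009272e-01,  2.87097054e-01,  1.57806021e+00, -5.80787291e-07,
        1.27862151e+00, -1.49982700e-01]), 'dq': array([-0.00113695, -0.00306758, -0.00160056,  0.00023494,  0.00105693,
       -0.00118401]), 'joint_efforts': array([ 1.07649208e-03, -4.07297623e+01, -2.93698990e+01, -1.19663619e-04,
        3.39947772e-03,  2.83253246e-05]), 'eef_pos': array([0.2961399 , 0.6059081 , 0.23805614]), 'tcp_rot': array([ 2.25447128e-01,  9.74254791e-01, -1.01624722e-03, -4.02524659e-04]), 'contact_force': array([ 0.46535626,  0.16191382, -0.78691844]), 'wrist_torque': array([ 0.00915045, -0.00311598, -0.04843611]), 'finger_force': 0.0, 'opening': 0.9956970270516556}
```

View pics/scene0.png

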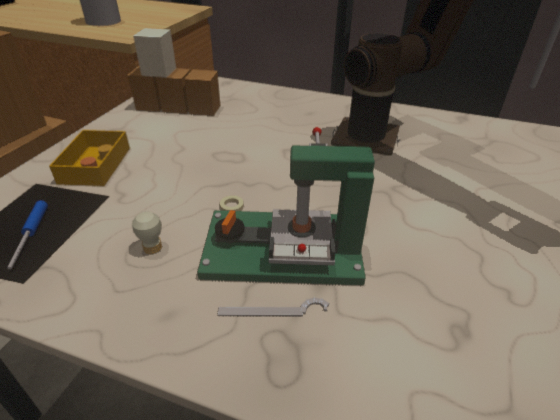

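View pics/top0.png

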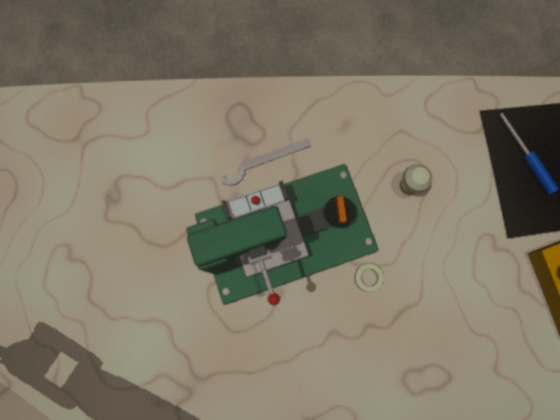

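The scene view shows the lever ball at (317,131), the wing at (229,222) and the level ball at (302,248). The top view has them at (273,299), (341,210) and (256,200). The press base's right-hand corners in the top view are near (347,165) and (378,250).

```bash
cat > h.py <<'E'
from plant import ctrl
import cv2, numpy as np
from scipy.spatial.transform import Rotation as R
C={n:ctrl.calibration(n) for n in("scene","top")}
def ray(n,p):
    c=C[n]; D=np.array([c["k1"],0,0,0,0.])
    u=cv2.undistortPoints(np.array([[p]],float),c["intrinsics"],D)[0,0]
    E=c["extrinsics"]; d=E[:3,:3].T@np.array([u[0],-u[1],-1]); return -E[:3,:3].T@E[:3,3], d/np.linalg.norm(d)
def plane(n,p,z):
    o,d=ray(n,p); return o+d*(z-o[2])/d[2]
def tri(ps,pt):
    o1,d1=ray("scene",ps);o2,d2=ray("top",pt)
    s=np.linalg.lstsq(np.c_[d1,-d2],o2-o1,rcond=None)[0]
    a,b=o1+d1*s[0],o2+d2*s[1]; return (a+b)/2,np.linalg.norm(a-b)
def proj(n,P):
    c=C[n];E=c["extrinsics"];q=E[:3,:3]@P+E[:3,3];u=np.array([q[0],-q[1]])/-q[2]
    u=u*(1+c["k1"]*(u@u));K=c["intrinsics"];return np.array([K[0,0]*u[0]+K[0,2],K[1,1]*u[1]+K[1,2]])
def blobs(im,kind,amin=12):
    h=cv2.cvtColor(im,cv2.COLOR_RGB2HSV);H,S,V=[h[...,i].astype(int) for i in range(3)]
    m={"red":((H<5)|(H>172))&(S>150)&(V>70),"orange":(H>=5)&(H<16)&(S>185)&(V>110),"green":(H>60)&(H<95)&(S>90)}[kind].astype(np.uint8)
    n,l,st,c=cv2.connectedComponentsWithStats(m)
    return [(np.round(c[i],1),int(st[i,4]),cv2.minAreaRect(np.argwhere(l==i)[:,::-1].astype(np.float32))) for i in range(1,n) if st[i,4]>=amin],m
E
python3 - <<'E'
from h import *
for n in C:
    im=cv2.imread(f"pics/{n}0.png")[:,:,::-1].copy()
    for k in("red","orange"):
        for b in blobs(im,k)[0]: print(n,k,b)
    m=blobs(im,"green")[1]; cs=max(cv2.findContours(m,0,2)[0],key=cv2.contourArea)
    print(n,cv2.approxPolyDP(cv2.convexHull(cs),4,True)[:,0].tolist())
E
```

```text
scene red (array([316.7, 129.9]), 30, ((316.5, 130.0), (4.0, 7.0), 90.0))
scene red (array([301.5, 247.3]), 44, ((301.2500305175781, 247.25003051757812), (6.363960266113281, 7.071067810058594), 45.0))
scene orange (array([228.1, 217.9]), 88, ((228.34616088867188, 217.73077392578125), (5.269651889801025, 17.47305679321289), 33.6900634765625))
scene [[369, 160], [356, 162], [334, 156], [349, 147], [368, 148]]
top red (array([255. , 199.8]), 35, ((255.00001525878906, 200.00001525878906), (5.656853675842285, 5.656853675842285), 45.0))
top red (array([273.4, 298.8]), 85, ((273.5, 299.0), (10.0, 9.0), 90.0))
top orange (array([341.2, 209. ]), 147, ((341.1965026855469, 208.9738311767578), (24.582448959350586, 5.947366714477539), 82.40535736083984))
top [[336, 171], [348, 178], [375, 249], [306, 274], [292, 185]]
```

Run:
```python
from h import *
a,b,c=[plane("top",p,.026) for p in((347,165),(378,250),(222,303))]
print(a,b,c,np.linalg.norm(a-b),np.linalg.norm(c-b))
for p in ((203,272),(361,274),(211,212)): print("sc",plane("scene",p,.02))
x=(a-b)[:2];y=(c-b)[:2]; print("yaw",np.degrees([np.arctan2(x[1],x[0]),np.arctan2(-y[0],y[1])]))
K,e=tri((228.5,219),(341.2,209.5));print("knob",K,e)
B,e2=tri((316.8,131),(273.6,298.8));print("ball",B,e2)
L,e3=tri((301.7,247.8),(255.3,200));print("lev",L,e3)
yaw=np.arctan2(x[1],x[0])*.5+.5*np.arctan2(-y[0],y[1])
Rz=R.from_euler("z",yaw).as_matrix()
cen=a/2+c/2; cen[2]=0
for P in(K,B,L): print((Rz.T@(P-cen)*1000).round(1))
# wing direction
r=np.radians(82.4); d=np.array([np.cos(r),np.sin(r)])*10
w=plane("top",K[:0].tolist() or np.array([341.2,209.5])+d,K[2])-plane("top",np.array([341.2,209.5])-d,K[2]);print("wing ang",np.degrees(np.arctan2(w[1],w[0])),"yaw",np.degrees(yaw),cen)
s=ctrl.get_state();print(R.from_quat(s["tcp_rot"]).as_matrix().round(3))
```

```text
[ 0.7264442  -0.21597134  0.026     ] [ 0.54255178 -0.27091318  0.026     ] [0.44359742 0.05224219 0.026     ] 0.19192454302965464 0.33796649747168384
sc [ 0.7227148  -0.20256679  0.02      ]
sc [0.61676378 0.09979886 0.02      ]
sc [ 0.54617734 -0.27746085  0.02      ]
yaw [16.63465247 17.02526574]
knob [ 0.61967165 -0.19032956  0.08233672] 0.00031050304279966947
ball [ 0.45146353 -0.05397475  0.23270744] 0.00013248472338594255
lev [ 0.64373603 -0.02045075  0.07762657] 0.0007310508203488663
[   1.8 -113.9   82.3]
[-119.8   65.4  232.7]
[74.  41.8 77.6]
wing ang -175.39036548580992 yaw 16.829959108206594 [ 0.58502081 -0.08186457  0.        ]
[[-0.898  0.439 -0.001]
 [ 0.439  0.898 -0.002]
 [ 0.    -0.002 -1.   ]]
```

```bash
cat >> h.py <<'E'
def to(P,yaw):  # shift in tool axes, turn; yaw = world angle of tool y, deg
    s=ctrl.get_state();M=R.from_quat(s["tcp_rot"]).as_matrix()
    now=np.degrees(np.arctan2(M[1,1],M[0,1])); t=-(yaw-now)
    print("to",(M.T@(np.array(P)-s["eef_pos"])).round(4),round((t+180)%360-180,1),"now",s["eef_pos"].round(4),round(now,1))
E
python3 - <<'E'
from h import *
to((.47,.32,.32),90); to((.4515,-.054,.32),106.8)
E
```

```text
to [-0.2818 -0.1806 -0.0816] -26.1 now [0.2961 0.6059 0.2381] 63.9
to [-0.4294 -0.5248 -0.0809] -42.9 now [0.2961 0.6059 0.2381] 63.9
```

Request:
send_rows([
  [-0.035,-0.023,-0.03,-4,1],
  [-0.07,-0.045,-0.06,-8,1],
  [-0.106,-0.068,-0.08,-12,1],
  [-0.141,-0.09,-0.082,-16,1],
  [-0.176,-0.113,-0.082,-20,1],
  [-0.211,-0.136,-0.082,-23,1],
  [-0.247,-0.158,-0.082,-25,1],
  [-0.282,-0.181,-0.082,-27,1],
  [-0.3,-0.222,-0.082,-30,1],
  [-0.318,-0.265,-0.082,-32,1],
  [-0.336,-0.308,-0.082,-34,1],
  [-0.355,-0.35,-0.082,-36,1],
], squeeze=30)

```text
time: 1.3
eef_pos: [0.4609, 0.1343, 0.3208]
tcp_rot: [-0.088, 0.996, -0.0, -0.0]
contact_force: [0.6, 0.4, -0.3]
opening: 1.002
finger_force: 0.0
```

Run:
```python
from h import *
to((.4515,-.054,.32),106.8);to((.4515,-.054,.223),106.8)
```

```text
to [ 0.0421 -0.1838  0.0008] -6.7 now [0.4609 0.1343 0.3208] 100.1
to [ 0.0421 -0.1838  0.0978] -6.7 now [0.4609 0.1343 0.3208] 100.1
```

Request:
send_rows([
  [0.009,-0.04,0,-2,1],
  [0.018,-0.08,0,-4,1],
  [0.027,-0.12,0,-6,1],
  [0.037,-0.16,0,-6.7,1],
  [0.042,-0.184,0,-6.7,1],
  [0.042,-0.184,0.02,-6.7,1],
  [0.042,-0.184,0.06,-6.7,1],
  [0.042,-0.184,0.098,-6.7,1],
  [0.042,-0.184,0.098,-6.7,1],
])

```text
time: 2.2
eef_pos: [0.4482, -0.0513, 0.217]
tcp_rot: [-0.145, 0.989, 0.003, -0.006]
contact_force: [-1.1, 0.8, 0.3]
opening: 0.998
finger_force: 0.0
```

Run:
```python
from h import *
to((.4515,-.054,.222),106.8)
im=[]
for n in C:
    i=ctrl.read_camera(n); c=proj(n,np.array([.4515,-.054,.232])).astype(int)
    print(n,c); im.append(cv2.resize(i[max(0,c[1]-60):c[1]+60,c[0]-65:c[0]+65],None,fx=3,fy=3))
h=min(x.shape[0] for x in im)
cv2.imwrite("pics/a.png",np.hstack([x[:h] for x in im])[:,:,::-1])
```

```text
to [-0.0024 -0.0035 -0.005 ] -0.2 now [ 0.4482 -0.0513  0.217 ] 106.6
scene [316 131]
top [273 298]
```

View pics/a.png

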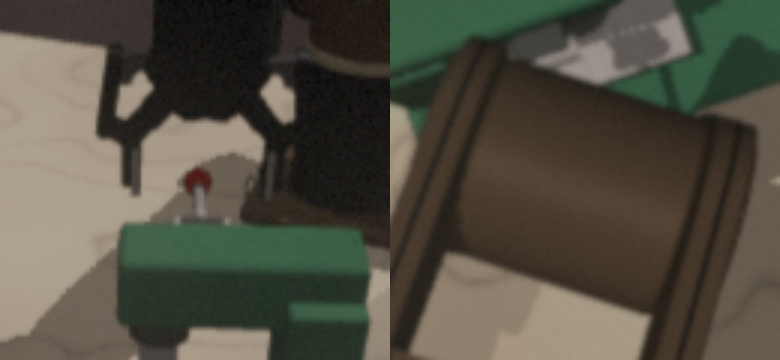

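The red ball sits between the open fingers, at about (198,181) in the left half, roughly centred between the tips at x=132 and x=268. I'll close on it.

Request:
send_rows([
  [-0.002,-0.003,-0.004,0,0.2],
  [-0.002,-0.003,-0.004,0,-0.4],
  [-0.002,-0.003,-0.004,0,-1],
  [-0.002,-0.003,-0.004,0,-1],
  [-0.002,-0.003,-0.004,0,-1],
  [-0.002,-0.003,-0.004,0,-1],
], squeeze=30)

```text
time: 2.9
eef_pos: [0.4544, -0.0523, 0.2274]
tcp_rot: [-0.144, 0.99, 0.004, 0.0]
contact_force: [-0.4, 7.8, 1.6]
opening: 0.21
finger_force: 29.2
```

Run:
```python
from h import *
s=ctrl.get_state();print(s["opening"],s["finger_force"],s["contact_force"])
to((.4515,-.054,.222),106.8)
```

```text
0.20963887438359313 29.195663630962372 [-0.44706515  7.76834049  1.64123833]
to [ 0.0033 -0.0009  0.0053] -0.2 now [ 0.4544 -0.0523  0.2274] 106.6
```

Request:
send_rows([
  [0,0,-0.0086,0,-1],
  [-0.0015,0,-0.017,0,-1],
  [-0.0037,0,-0.025,0,-1],
  [-0.007,0,-0.033,0,-1],
  [-0.011,0,-0.04,0,-1],
  [-0.016,0,-0.047,0,-1],
  [-0.022,0,-0.053,0,-1],
  [-0.028,0,-0.0585,0,-1],
  [-0.033,0,-0.062,0,-1],
  [-0.038,0,-0.065,0,-1],
  [-0.0415,0,-0.0665,0,-1],
  [-0.0415,0,-0.0665,0,-1],
])

```text
time: 4.1
eef_pos: [0.4951, -0.0432, 0.2948]
tcp_rot: [-0.145, 0.989, -0.001, 0.0]
contact_force: [0.1, 0.4, 0.4]
opening: 0.002
finger_force: 0.0
```

Run:
```python
from h import *
s=ctrl.get_state();print(s["contact_force"],s["eef_pos"])
cen=np.array([.585,-.0819,0]);Rz=R.from_euler("z",16.83,degrees=True).as_matrix()
a=1.1;P=cen+Rz@np.array([-.05-.07*np.cos(a),.066,.235+.07*np.sin(a)]);print("expected",P)
im=ctrl.read_camera("scene");rb=blobs(im,"red")[0]
print([(b[0],b[1]) for b in rb],proj("scene",P))
c=proj("scene",P).astype(int);cv2.imwrite("pics/b.png",cv2.resize(im[max(0,c[1]-60):c[1]+60,c[0]-65:c[0]+65],None,fx=4,fy=4)[:,:,::-1])
```

```text
[0.0926498  0.40075046 0.36606613] [ 0.49513869 -0.04324447  0.29478007]
expected [ 0.48764068 -0.04239673  0.29738452]
[(array([301.4, 247.3]), 45)] [319.48107456 110.40598143]
```

View pics/b.png

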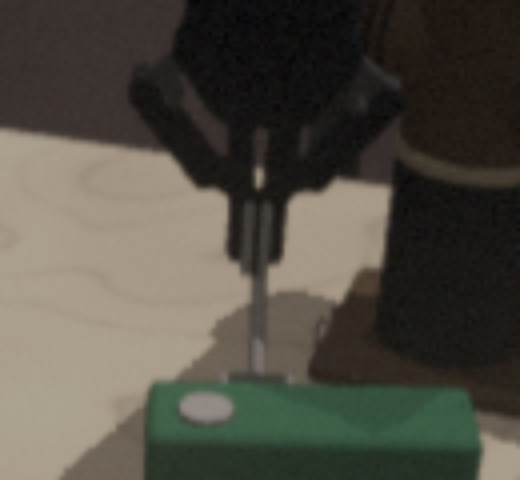

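The fingers shut as the ball slipped out near the end. The lever rod now stands up at x≈260 with its ball hidden behind the fingers, so I'll rise clear and look.

Request:
send_rows([
  [0,0,-0.02,0,-1],
  [0,0,-0.06,0,-0.5],
  [0,0,-0.1,0,0],
  [0,0,-0.1,0,0.3],
])

```text
time: 4.55
eef_pos: [0.4962, -0.0438, 0.4019]
tcp_rot: [-0.144, 0.989, -0.003, 0.006]
contact_force: [-0.8, 0.5, 1.0]
opening: 0.504
finger_force: 0.0
```

Run:
```python
from h import *
im=ctrl.read_camera("scene");rb=blobs(im,"red",5)[0]
print([(b[0],b[1]) for b in rb])
cen=np.array([.585,-.0819,0]);Rz=R.from_euler("z",16.83,degrees=True).as_matrix()
# ray vs swing plane
for b in rb:
    o,d=ray("scene",b[0]); n=Rz[:,1]; p0=cen+Rz@np.array([-.05,.066,.235]); 
    q=Rz.T@(o-cen),Rz.T@d
    # angle with nearest point on circle by projection
    best=min(np.linspace(-.2,1.2,141),key=lambda a:np.linalg.norm(proj("scene",cen+Rz@np.array([-.05-.07*np.cos(a),.066,.235+.07*np.sin(a)]))-b[0]))
    print(best,proj("scene",cen+Rz@np.array([-.05-.07*np.cos(best),.066,.235+.07*np.sin(best)])))
for a in(0,.4,.6,.8,.9,1,1.1):print(a,proj("scene",cen+Rz@np.array([-.05-.07*np.cos(a),.066,.235+.07*np.sin(a)])).round(1))
to((.4515,-.054,.222),106.8)
i=im[60:180,250:390];cv2.imwrite("pics/c.png",cv2.resize(i,None,fx=4,fy=4)[:,:,::-1])
```

```text
[(array([318.6, 111.2]), 48), (array([301.4, 247.1]), 44)]
0.9100000000000001 [319.11819932 111.28835989]
-0.2 [316.72305678 136.15017146]
0 [317.1 130. ]
0.4 [318.  119.3]
0.6 [318.5 115.3]
0.8 [318.9 112.4]
0.9 [319.1 111.4]
1 [319.3 110.7]
1.1 [319.5 110.4]
to [0.0463 0.0035 0.1761] -0.2 now [ 0.4955 -0.0436  0.3985] 106.6
```

View pics/c.png

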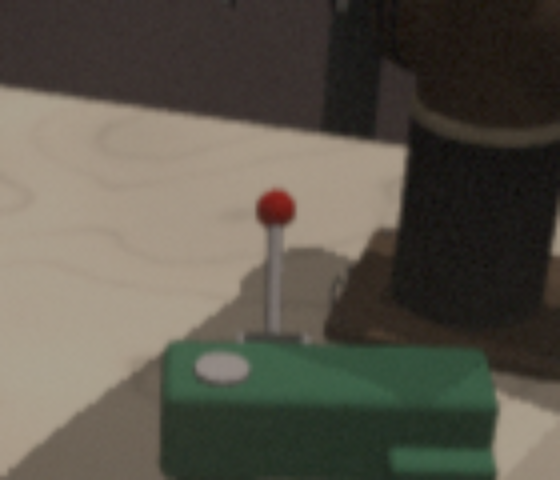

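The lever is nearly upright, with its ball at scene (318.6,111.2), but that view can't tell the last few degrees. I'll push the ball to its stop from the -x side with shut fingers.

Run:
```python
from h import *
cen=np.array([.585,-.0819,0]);Rz=R.from_euler("z",16.83,degrees=True).as_matrix()
print(Rz.T@(ctrl.get_state()["eef_pos"]-cen))
for x in(-.135,-.101): to(cen+Rz@np.array([x,.066,.288]),106.8)
```

```text
[-0.07457971  0.06258235  0.39846062]
to [0.0612 0.0038 0.11  ] -0.2 now [ 0.4955 -0.0436  0.3985] 106.6
to [0.0272 0.0039 0.1103] -0.2 now [ 0.4955 -0.0436  0.3985] 106.6
```

Request:
send_rows([
  [0.03,0.004,0,0,-1],
  [0.061,0.004,0,0,-1],
  [0.061,0.004,0.02,0,-1],
  [0.061,0.004,0.06,0,-1],
  [0.061,0.004,0.1,0,-1],
  [0.061,0.004,0.11,0,-1],
  [0.055,0.004,0.11,0,-1],
  [0.047,0.004,0.11,0,-1],
  [0.039,0.004,0.11,0,-1],
  [0.033,0.004,0.11,0,-1],
  [0.03,0.004,0.11,0,-1],
])

```text
time: 5.7
eef_pos: [0.4641, -0.0493, 0.2901]
tcp_rot: [-0.145, 0.989, -0.003, -0.002]
contact_force: [-9.7, -2.7, 9.4]
opening: 0.001
finger_force: 5.3
```

Request:
send_rows([
  [-0.003,0,0,0,-1],
  [-0.005,0,0,0,-1],
  [-0.005,0,0,0,-1],
])

```text
time: 6.0
eef_pos: [0.4672, -0.0483, 0.2887]
tcp_rot: [-0.145, 0.989, -0.003, -0.005]
contact_force: [-20.0, -5.7, 12.2]
opening: -0.001
finger_force: 10.3
```

Request:
send_rows([
  [-0.002,0,0,0,-1],
  [-0.003,0,0,0,-1],
  [-0.003,0,0,0,-1],
])

```text
time: 6.3
eef_pos: [0.4673, -0.0482, 0.2888]
tcp_rot: [-0.145, 0.989, -0.003, -0.01]
contact_force: [-29.6, -7.7, 16.7]
opening: -0.002
finger_force: 15.4
```

Run:
```python
from h import *
cen=np.array([.585,-.0819,0]);Rz=R.from_euler("z",16.83,degrees=True).as_matrix()
print(Rz.T@(ctrl.get_state()["eef_pos"]-cen))
im=ctrl.read_camera("scene");print([(b[0],b[1]) for b in blobs(im,"red",5)[0]])
```

```text
[-0.10289202  0.06628073  0.28880471]
[(array([319.5, 109. ]), 62), (array([301.5, 247.3]), 44)]
```

Request:
send_rows([
  [0.01,0,0,0,-1],
  [0.03,0,0,0,-1],
  [0.03,0,-0.03,0,-1],
  [0.03,0,-0.075,0,-0.5],
  [0.03,0,-0.085,0,1],
])

```text
time: 6.85
eef_pos: [0.4462, -0.0545, 0.3772]
tcp_rot: [-0.145, 0.989, -0.003, 0.006]
contact_force: [-0.8, 0.5, 0.2]
opening: 0.328
finger_force: 0.0
```

Run:
```python
from h import *
to((.6197,-.1903,.37),94.6)
to((.6197,-.1903,.10),94.6)
im=ctrl.read_camera("scene");print([(b[0],b[1]) for b in blobs(im,"red",5)[0]])
```

```text
to [-0.1272 -0.1797  0.01  ] 12.1 now [ 0.4462 -0.0545  0.3772] 106.7
to [-0.1242 -0.1776  0.28  ] 12.1 now [ 0.4462 -0.0545  0.3772] 106.7
[(array([319.3, 109.6]), 57), (array([301.4, 247.3]), 45)]
```

Request:
send_rows([
  [-0.025,-0.036,0,2,1],
  [-0.05,-0.072,0,5,1],
  [-0.075,-0.108,0,8,1],
  [-0.1,-0.144,0,11,1],
  [-0.126,-0.179,0,12.1,1],
  [-0.126,-0.179,0.04,12.1,1],
  [-0.126,-0.179,0.08,12.1,1],
  [-0.126,-0.179,0.12,12.1,1],
  [-0.126,-0.179,0.16,12.1,1],
  [-0.126,-0.179,0.2,12.1,1],
  [-0.126,-0.179,0.24,12.1,1],
  [-0.126,-0.179,0.25,12.1,1],
])

```text
time: 8.1
eef_pos: [0.6128, -0.1876, 0.1124]
tcp_rot: [-0.04, 0.999, 0.003, -0.005]
contact_force: [-0.5, -0.8, -0.3]
opening: 0.997
finger_force: 0.0
```

Request:
send_rows([
  [0,0,0,0,0.6],
  [0,0,0,0,0.6],
])

```text
time: 8.3
eef_pos: [0.6172, -0.1899, 0.121]
tcp_rot: [-0.04, 0.999, -0.001, 0.002]
contact_force: [-0.1, 0.8, 0.1]
opening: 0.801
finger_force: 0.0
```

Run:
```python
from h import *
to((.6197,-.1903,.09),94.6)
im=[]
for n in C:
    i=ctrl.read_camera(n); c=proj(n,np.array([.62,-.19,.09])).astype(int)
    for k in("red","orange"):print(n,k,[(b[0],b[1]) for b in blobs(i,k,5)[0]])
    im.append(cv2.resize(i[c[1]-60:c[1]+60,c[0]-65:c[0]+65],None,fx=3,fy=3))
cv2.imwrite("pics/d.png",np.hstack(im)[:,:,::-1])
```

```text
to [-0.0024 -0.0005  0.031 ] -0.0 now [ 0.6172 -0.1899  0.121 ] 94.6
scene red [(array([319.4, 109.8]), 56), (array([301.5, 247.2]), 42)]
scene orange [(array([231.9, 212.1]), 19), (array([233.6, 217.4]), 5), (array([225. , 223.8]), 17)]
top red [(array([255. , 199.7]), 34), (array([264.4, 273.9]), 110)]
top orange []
```

View pics/d.png

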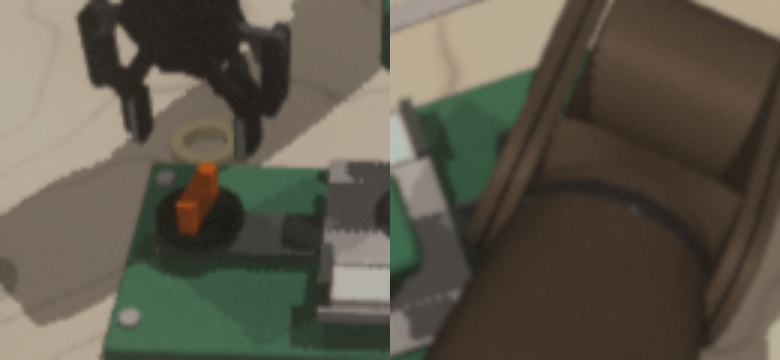

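Left half: the fingers straddle the orange wing, which is at about (197,200). The lever ball is up, at top (264.4,273.9). I'll descend and close.

Request:
send_rows([
  [-0.002,0,0.01,0,0.6],
  [-0.002,0,0.025,0,0.5],
  [-0.002,0,0.033,0,0.3],
  [-0.002,0,0.033,0,-0.2],
  [-0.002,0,0.033,0,-1],
  [-0.002,0,0.033,0,-1],
  [-0.002,0,0.033,0,-1],
  [-0.002,0,0.033,0,-1],
], squeeze=50)

```text
time: 9.2
eef_pos: [0.6179, -0.1894, 0.0863]
tcp_rot: [-0.04, 0.999, -0.0, 0.0]
contact_force: [-0.4, 0.2, 0.3]
opening: 0.123
finger_force: 51.4
```

Run:
```python
from h import *
P,e=tri((319.4,109.5),(264.4,273.9));cen=np.array([.585,-.0819,0]);Rz=R.from_euler("z",16.83,degrees=True).as_matrix()
q=Rz.T@(P-cen);print(q,e,"lever",np.arctan2(q[2]-.235,-.05-q[0])+.2)
to((.6197,-.1903,.08),94.6);print(ctrl.get_state()["wrist_torque"])
for n in C:print(n,[b[0] for b in blobs(ctrl.read_camera(n),"red",5)[0]])
```

```text
[-0.08125275  0.06592273  0.29949577] 0.00046061825259980803 lever 1.3195683691753293
to [-0.0018 -0.001   0.0063] -0.1 now [ 0.6179 -0.1894  0.0863] 94.5
[-0.02037817 -0.00158199  0.00220406]
scene [array([319.3, 109.7]), array([301.4, 247.3])]
top [array([255. , 199.8]), array([264.3, 274.1])]
```

Request:
send_rows([
  [0,0,0.003,0,-1],
  [0,0,0.006,0,-1],
  [0,0,0.008,0,-1],
  [0,0,0.008,0,-1],
])

```text
time: 9.7
eef_pos: [0.618, -0.1895, 0.0802]
tcp_rot: [-0.04, 0.999, 0.0, -0.0]
contact_force: [-4.8, -0.2, 10.1]
opening: 0.12
finger_force: 52.8
```

Run:
```python
from h import *
s=ctrl.get_state();print(s["eef_pos"],s["contact_force"])
for n in C:print(n,[b[0] for b in blobs(ctrl.read_camera(n),"red",5)[0]])
```

```text
[ 0.61799801 -0.18949344  0.08016572] [-4.79167632 -0.15502311 10.09248004]
scene [array([319.4, 109.8]), array([298.3, 247.9])]
top [array([258.5, 198.8]), array([264.4, 274.1])]
```

Request:
send_rows([
  [0,0,0.002,0,-1],
  [0,0,0.003,0,-1],
  [0,0,0.003,0,-1],
  [0,0,0.003,0,-1],
  [0,0,0.003,0,-1],
  [0,0,0.003,0,-1],
  [0,0,0.003,0,-1],
  [0,0,0.003,0,-1],
  [0,0,0.003,0,-1],
  [0,0,0.003,0,-1],
  [0,0,0.003,0,-1],
  [0,0,0.003,0,-1],
])

```text
time: 11.0
eef_pos: [0.6181, -0.1896, 0.08]
tcp_rot: [-0.04, 0.999, 0.0, -0.0]
contact_force: [-9.2, 2.0, 21.0]
opening: 0.121
finger_force: 54.2
```

```bash
cat >> h.py <<'E'
cen=np.array([.585,-.0819,0]);Rz=R.from_euler("z",16.83,degrees=True).as_matrix()
def level(save=None):
    c=[]
    for n,box in(("scene",(225,280,265,340)),("top",(170,230,220,295))):
        i=ctrl.read_camera(n);r0,r1,c0,c1=box
        b=max(blobs(i[r0:r1,c0:c1].copy(),"red",5)[0],key=lambda b:b[1])[0]+[c0,r0];c.append(b)
        if save: cv2.imwrite(f"pics/{save}_{n}.png",cv2.resize(i[r0:r1,c0:c1],None,fx=6,fy=6,interpolation=2)[:,:,::-1])
    P,e=tri(*c);s=ctrl.get_state();print(c,"press",(Rz.T@(P-cen)*1000).round(1),"z",s["eef_pos"].round(4),"F",s["contact_force"].round(1),"t",s["time"])
E
python3 -c "
from h import *
level('e')
a,b=cv2.imread('pics/e_scene.png'),cv2.imread('pics/e_top.png')
h=min(a.shape[0],b.shape[0]);cv2.imwrite('pics/e.png',cv2.resize(np.hstack([a[:h],b[:h]]),None,fx=.85,fy=.85))"
```

```text
[array([294. , 247.7]), array([261.9, 197.7])] press [74.4 27.3 77.3] z [ 0.6182 -0.1896  0.08  ] F [-9.7  2.1 20.8] t 11.1
```

View pics/e.png

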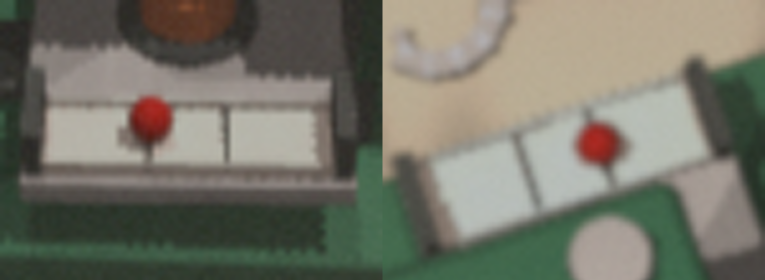

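The ball is on the left line: at (150,118) in the left half, against lines at x≈148 and x≈225. The adjuster is at its stop, since more force didn't lower it. The ball must go about 14 mm towards the column, so roughly 46° clockwise.

Request:
send_rows([
  [0,0,0,4,-1],
  [0,0,0,8,-1],
  [0,0,0,12,-1],
  [0,0,0,16,-1],
  [0,0,0,20,-1],
  [0,0,0,24,-1],
  [0,0,0,28,-1],
  [0,0,0,32,-1],
  [0,0,0,32,-1],
  [0,0,0,32,-1],
  [0,0,0,32,-1],
  [0,0,0,32,-1],
])

```text
time: 12.3
eef_pos: [0.6183, -0.189, 0.0801]
tcp_rot: [0.237, 0.971, 0.001, -0.0]
contact_force: [-8.8, 4.1, 20.9]
opening: 0.117
finger_force: 54.1
```

Request:
send_rows([
  [0,0,0,0,-1],
  [0,0,0,0,-1],
  [0,0,0,0,-1],
  [0,0,0,0,-1],
  [0,0,0,0,-1],
  [0,0,0,0,-1],
  [0,0,0,0,-1],
  [0,0,0,0,-1],
  [0,0,0,0,-1],
  [0,0,0,0,-1],
])

```text
time: 13.3
eef_pos: [0.6183, -0.1889, 0.08]
tcp_rot: [0.237, 0.971, 0.001, -0.0]
contact_force: [-9.1, 3.8, 21.4]
opening: 0.119
finger_force: 54.1
```

```bash
python3 -c "
from h import *
level(); to((.6197,-.1903,.08),94.6)"
```

```text
[array([299.4, 248. ]), array([257. , 199.3])] press [74.4 37.7 77.2] z [ 0.6183 -0.189   0.0801] F [-8.7  3.2 20.5] t 13.4
to [-0.0019 -0.0006  0.0001] -32.1 now [ 0.6183 -0.189   0.0801] 62.5
```

Request:
send_rows([
  [0,0,0,4,-1],
  [0,0,0,8,-1],
  [0,0,0,11,-1],
  [0,0,0,11,-1],
  [0,0,0,11,-1],
  [0,0,0,11,-1],
  [0,0,0,11,-1],
  [0,0,0,11,-1],
  [0,0,0,11,-1],
  [0,0,0,11,-1],
  [0,0,0,11,-1],
  [0,0,0,11,-1],
])

```text
time: 14.6
eef_pos: [0.6184, -0.1888, 0.0801]
tcp_rot: [0.329, 0.944, 0.001, -0.0]
contact_force: [-8.6, 4.9, 21.1]
opening: 0.121
finger_force: 54.1
```

Request:
send_rows([
  [0,0,0,0,-1],
  [0,0,0,0,-1],
  [0,0,0,0,-1],
  [0,0,0,0,-1],
  [0,0,0,0,-1],
  [0,0,0,0,-1],
  [0,0,0,0,-1],
  [0,0,0,0,-1],
  [0,0,0,0,-1],
  [0,0,0,0,-1],
])

```text
time: 15.6
eef_pos: [0.6184, -0.1888, 0.0801]
tcp_rot: [0.33, 0.944, 0.001, -0.0]
contact_force: [-8.2, 4.4, 20.8]
opening: 0.118
finger_force: 54.1
```

```bash
python3 -c "
from h import *
level('f')
a,b=cv2.imread('pics/f_scene.png'),cv2.imread('pics/f_top.png')
h=min(a.shape[0],b.shape[0]);cv2.imwrite('pics/f.png',cv2.resize(np.hstack([a[:h],b[:h]]),None,fx=.85,fy=.85))"
```

```text
[array([301.1, 248. ]), array([255.2, 199.9])] press [74.3 41.3 77.3] z [ 0.6184 -0.1888  0.0801] F [-7.8  4.6 20.3] t 15.7
```

View pics/f.png

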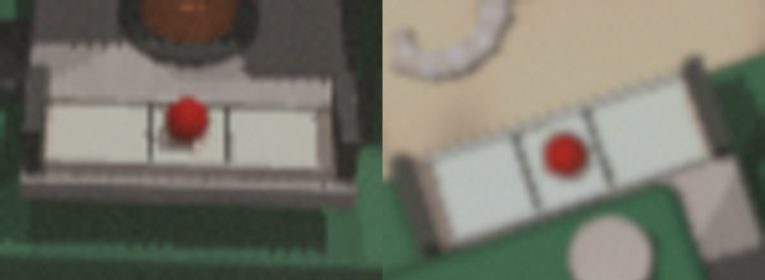

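The ball is centred between the lines in both views: 187 against a mid of about 188.5 on the left, and 565 against about 565 on the right. The adjuster is held down at about 20 N, so I'm handing in.

```bash
python3 -c "
from plant import ctrl
print(ctrl.sign_off())"
```

```text
the job is handed in; nothing more can be done
None
```

I handed the job in at about 16 s with the lever fully up and the level's ball centred between the two black lines; the arm still grips the wing and presses the adjuster on its stop at about 20 N.

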